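# Block the weight case in its transport crate

### The arm

A 7-joint arm with a two-finger parallel gripper is mounted at the origin on a cart in front of the work surface, level with it; the furniture and walls round the work are solid. World frame = base frame: x ahead of the robot, y to its left, z up, the work surface at z = 0. Lengths are in m, angles in rad, forces in N, time in s.
With the tool pointing down it reaches from about 0.425 to 0.925 m from the base axis. Payload 6.8 kg.
Tool frame: the origin (TCP) lies between the finger pads; the fingertips stand finger_overhang ahead of it and the grasp point (between the pads) lies 6 mm ahead of it (finger_overhang is the distance from the TCP to the fingertips, in m); z points along the fingers, y is the line along which they close (so a half turn about z gives the same grasp; the last joint's range is limited). The gripper opens to 85 mm and grips with 20 to 120 N. Pads are 22 mm wide; open, the fingers measure 114 mm over their backs; the gripper's body (76 mm by 85 mm) begins 54 mm behind the grasp point. The pads swing forward as they close: fully open they stand 13 mm farther back than shut.
Start: joints at [-1.384, 0.477, 0.022, 1.555, -0.011, 1.109, -0.083], TCP at [0.196, 0.646, 0.256] pointing down, gripper open.
Joint ranges: [-2.96, 2.96], [-0.34, 2.1], [-1.41, 1.46], [0.24, 2.44], [-1.37, 4.51], [0.17, 1.92], [-2.96, 2.96]. Speed limits (rad/s): [2.39, 2.39, 3.14, 3.14, 3.14, 3.14, 3.14].

### API

Orientations are given as a unit quaternion [w, x, y, z].
In Python, from station import * gives the robot as it stands.
- The arm moves only by the tool drive_tool, never from a script. Its argument "increments" is a list of rows, each an object of numbers: "claw": the finger opening in m, from 0 to 0.0854; "dx", "dy", "dz": the shift along the tool's x, y, z in m; "wx", "wy", "wz": the turn, a rotation vector about the tool's x, y, z in degrees. A call has 1 to 20 rows; each row shifts and turns the commanded pose from where the row before left it, along the tool's axes as they then stand; what a row does not reach is not made up. A row lasts 1/8 s, in which the tool goes at most 62.5 mm and 10.7 degrees, less where a joint would pass 70% of its speed; a pose out of reach is approached as far as the arm can. A call with a gripper value outside its range is refused whole. The fingers move at their own pace and stop on an object; "newtons" is the grip in N (left out, the last holds). Time passes only in rows, so rows that do not move let the fingers close. It gives the time, the measured TCP pose, the force, the opening and the grip force at its end, in the units of the state.
- get_obs(): the state, without advancing time (a new reading comes with each control period).
- read_camera(name): name is "scene" or "top"; returns (picture, depth): 480x640x3 uint8, red, green, blue; 480x640 float32, m along the optical axis (not along the pixel's ray), 0 where there is no reading.
- calibration(name): a dict with "intrinsics" (3x3 intrinsics, pixels), "R" (3x3) and "t" (3): a world point X has camera coordinates R X + t. Camera axes: x right, y down, z forward; pixel columns grow to the right and rows downward; lengths in m; the calibration is good to about 2 mm. A picture is of the moment at which its call begins. calibration takes no time and is no camera call.
- hand_in(): hands the job in; it is judged then, once.
The state is a dict: "t": time; "q": joint angles; "joint_vel": joint speeds; "joint_torque": joint torques, N m; "eef_pos": TCP position; "tool_rot": TCP orientation; "contact_force": force on the tool from outside, world axes, zero at the start; "torque": the same for the moment, N m; "gripper_width": opening from 0.0 (shut) to 1.0 (fully open); "grasp_force": force on a finger pad.
Only numpy, scipy, OpenCV 4.12 (cv2) and the standard library are available. Lean on these libraries where they do the work, as an engineer would, in place of code of your own. Each camera call takes 0.05 s, during which the arm holds its last target. There are 200 camera calls.

### The job

The wooden case of calibration weights lies in one corner of the small open plywood crate, with an empty strip left along its back and another past its end. Pack the two loose timber blocks into these gaps so that the case cannot shift: the long block goes along the back of the case, the short wide one fills the space between the end of the case and the crate wall. Both blocks must stand upright on the crate floor, tops level with the rim, with the case still flat in its corner; leave the tape roll, the jar and the marker where they are.

Things in the scene. Friction and masses are not known exactly. Their poses are not given: they have to be found in the camera images.
- crate: Fixed open plywood crate at any heading. Origin: centre of its underside, on the bench; z up. Inside: x -57 to 57, y -90 to 90 mm, floor at z 8, rim at z 58; walls 9 mm; low battens stand 12 mm out of its y ends. Case in its -x, -y corner. Empty: 40 mm strip along the +x wall (long block, full length) and 50 mm strip along the +y wall (short block, at its -x end).
- weight_case: Shut wooden case of weights, loose in the crate, 0.4 kg; 74 (x, over the thumb lip on its -x front and two hinges on its +x back, 3 mm each) x 130 (y) x 43 mm high. Origin: centre of its underside. Axes along the crate's within 1 degree; starts 0.5 to 2 mm off the crate's -x and -y walls (origin near -19, -24, 8 mm in the crate's frame). Slides at a few newtons.
- long_block: Loose timber block, 0.2 kg: body 36 (x) x 175 (y) x 50 mm high; centred on top a plywood grip rib 20 thick (x), 60 long (y), 40 high. Foot tapers 4 mm a side over the lowest 7. Same both ways round. Origin: centre of its underside, z up. In place: its y along the crate's y, origin near 37, 0, 8 mm in the crate's frame, body top level with the rim.
- short_block: Loose timber block, 0.12 kg: body 46 (x) x 71 (y) x 50 mm high; grip rib (20 thick in x, 60 long in y, 40 high) and tapered foot as on the long block. Same both ways round. Origin: centre of its underside, z up. In place: its y along the crate's x (a quarter turn), origin near -19, 65, 8 mm in the crate's frame, body top level with the rim.
- tape_roll: Bystander: roll of tan packing tape lying flat, 92 mm across, 25 mm high, beyond and to the left of the crate. Origin: centre of its underside.
- sample_jar: Bystander: sample jar with dark contents and white cap, 50 mm across, 78 mm high, far left, beyond the blocks. Origin: centre of its underside.
- marker: Bystander: white marker with black cap, 138 mm long, 18 mm high, lying at the right. Origin: centre of its underside.
- stand_front (a point): Front of the fixed electrode stand that rises behind the crate to 275 mm: its two hanging electrodes, 0.14 to 0.275 m above the bench, are the part nearest the robot and this point lies on them. An obstacle for a wide low swing of the arm.
Not all that is in view belongs to the job. What is shaped like the short_block but blue is not meant.

How it is judged:
By the outcome, as a careful person would: the job done as asked, in the order asked, and still so for the second after the job is handed in, with the robot touching nothing.
It also fails if it takes over 64 s, if anything falls off the work surface, if the arm or the gripper's body presses on something with over 40 N, if the wrist force passes 120 N, or if a joint passes its speed limit or range.

## Working session

There is one attempt and no reset: what is moved stays moved. The work goes in short steps, Python scripts to look and compute and a tool call to move; the robot and the scene stay as the last step left them, time stands still between calls to the robot, and variables do not carry over. Pictures are saved under pics/ and viewed, at most 10 in all, crops included, and the job is handed in when it is done.

Besides the shell and the picture viewer there is one more tool, called after "Call:" in YAML: its name, and indented under it one key for each argument. drive_tool: Moves the arm, as the interface text tells. Its arguments: {"type":"object","properties":{"increments":{"type":"array","items":{"type":"object","properties":{"claw":{"type":"number"},"dx":{"type":"number"},"dy":{"type":"number"},"dz":{"type":"number"},"wx":{"type":"number"},"wy":{"type":"number"},"wz":{"type":"number"}}}},"newtons":{"type":"number"}},"required":["increments"]}

```bash
mkdir -p pics; ls; python3 - <<'E'
from station import *
import cv2,numpy as np
o=get_obs();print(o)
for n in("scene","top"):
    p,d=read_camera(n);c=calibration(n);print(n,c);np.savez(f"{n}0.npz",p=p,d=d)
    cv2.imwrite(f"pics/{n}0.png",p[:,:,::-1])
try: print(finger_overhang)
except Exception as e: print(e)
E
```

```text
pics
{'t': 0.0, 'q': array([-1.38409815,  0.47781284,  0.02235423,  1.55644533, -0.01151482,
        1.10929567, -0.08310067]), 'joint_vel': array([ 0.00113463, -0.00018054,  0.00089016, -0.00035841, -0.00106451,
       -0.00154114, -0.00020008]), 'joint_torque': array([-5.79111420e-04, -5.96457875e+01,  1.60767663e+00, -2.81211179e+01,
        1.24407856e-02,  9.40245140e-03,  1.56369816e-05]), 'eef_pos': array([0.19597663, 0.6453566 , 0.25531999]), 'tool_rot': array([-6.99005650e-05,  1.46865119e-01,  9.89156103e-01, -9.13780020e-04]), 'contact_force': array([ 0.14734316, -0.95992792,  0.1007186 ]), 'torque': array([-0.02478558, -0.02114748, -0.04087148]), 'grasp_force': 0.0, 'gripper_width': 1.0005230717310283}
scene {'intrinsics': array([[579.75035005,   0.        , 321.10988425],
       [  0.        , 579.75035005, 240.18263045],
       [  0.        ,   0.        ,   1.        ]]), 'R': array([[ 0.88280944, -0.46921017, -0.02212047],
       [-0.29731225, -0.52168804, -0.79965431],
       [ 0.36366595,  0.71251906, -0.60005305]]), 't': array([-0.48500946,  0.31195158,  1.52266208])}
top {'intrinsics': array([[549.93394684,   0.        , 322.73386271],
       [  0.        , 549.93394684, 239.19501853],
       [  0.        ,   0.        ,   1.        ]]), 'R': array([[ 0.00130577, -0.99975183,  0.02223893],
       [-0.98952147, -0.00450263, -0.1443156 ],
       [ 0.14437992, -0.02181745, -0.98928178]]), 't': array([0.0266932 , 0.61291056, 1.34329874])}
0.025
```

View pics/top0.png

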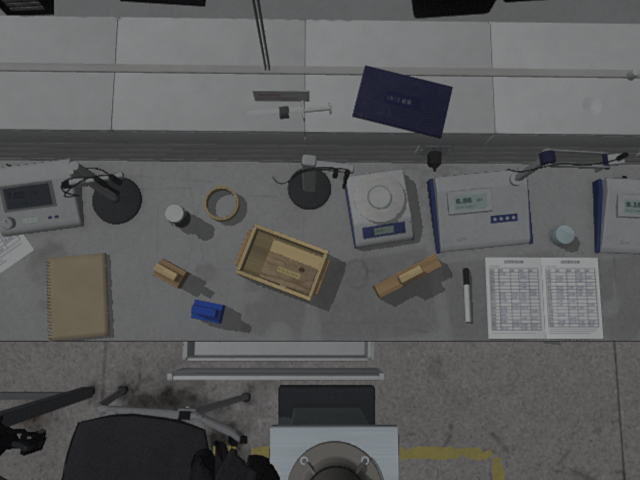

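View pics/scene0.png

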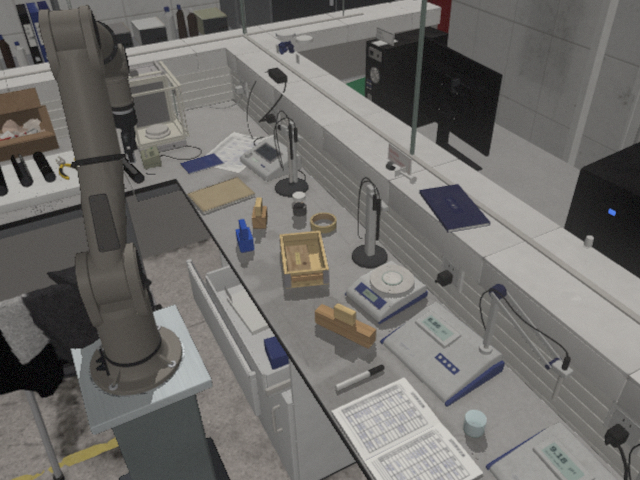

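The top view shows tan short block ~(170,272), the blue decoy ~(208,312), long block ~(407,278), and the crate ~(284,262) with the case in it. Short-block candidates: tan (170,272), blue (208,312, excluded by colour), and the case in the crate (not it). Long-block candidates: only (407,278). I choose the tan ones and check them in a close crop.

```bash
python3 - <<'E'
import cv2,numpy as np
p=np.load("top0.npz")["p"][:,:,::-1]
c=cv2.resize(p[215:335,145:465],None,fx=2.5,fy=2.5,interpolation=cv2.INTER_CUBIC)
c=np.clip(c.astype(float)*1.6,0,255).astype(np.uint8)
s=np.load("scene0.npz")["p"][:,:,::-1]
e=cv2.resize(s[190:350,225:385],None,fx=1.85,fy=1.85,interpolation=cv2.INTER_CUBIC)
e=np.clip(e*1.3,0,255).astype(np.uint8)
out=np.zeros((600,800,3),np.uint8);out[:300]=c;out[300:596,:296]=e
cv2.imwrite("pics/crop.png",out)
E
```

```text
(no output)
```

View pics/crop.png

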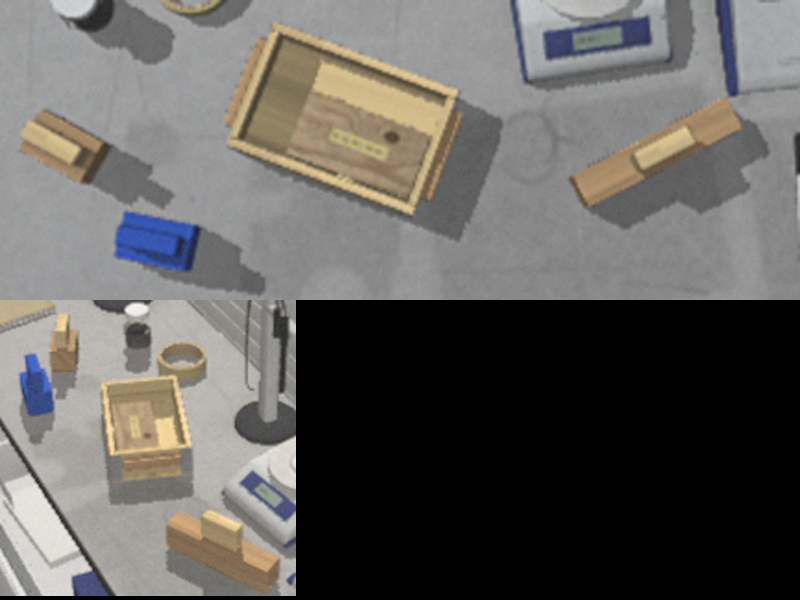

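The crop confirms it: the tan short block has its rib running lower-right, the long block is at the right, and the crate's case sits at the near-right with free strips at the far side (+x) and left end (+y). Next I measure using depth and rays.

```bash
cat > h.py <<'E'
import cv2,numpy as np
from station import *
from scipy.spatial.transform import Rotation as Ro
def pts(p,d,c):
    K=c["intrinsics"];v,u=np.mgrid[0:480,0:640]
    X=np.stack([(u-K[0,2])/K[0,0]*d,(v-K[1,2])/K[1,1]*d,d],-1)
    return (X-c["t"])@c["R"]
def ray(uv,z,c):
    K=c["intrinsics"];uv=np.atleast_2d(uv)
    r=np.c_[(uv-[K[0,2],K[1,2]])/[K[0,0],K[1,1]],np.ones(len(uv))]@c["R"]
    o=-c["R"].T@c["t"];return o+r*((z-o[2])/r[:,2])[:,None]
def head(o):
    R=Ro.from_quat(np.roll(o["tool_rot"],-1)).as_matrix();return R,np.degrees(np.arctan2(R[1,1],R[0,1]))
def goto(pos,hd):
    """increments (turn first, then shift in the new tool axes) from the present pose to TCP pos and tool-y heading hd (mod 180), pointing straight down"""
    o=get_obs();R,h=head(o);t=(hd-h+90)%180-90
    a=np.radians(h+t);Y=np.array([np.cos(a),np.sin(a),0]);Z=np.array([0,0,-1.]);X=np.cross(Y,Z)
    T=np.c_[X,Y,Z];w=Ro.from_matrix(R.T@T).as_rotvec(degrees=True)
    print("pos",o["eef_pos"].round(4),"head",h.round(2),"az",np.degrees(np.arctan2(*o["eef_pos"][1::-1])).round(1),"| turn w",w.round(2),"shift mm",(T.T@(np.array(pos)-o["eef_pos"])*1e3).round(1),"t",round(o["t"],2),"F",o["contact_force"].round(1))
E
python3 - <<'E'
from h import *
for n in("top","scene"):
    f=np.load(n+"0.npz");c=calibration(n);P=pts(f["p"],f["d"],c);z=P[...,2]
    hsv=cv2.cvtColor(f["p"],cv2.COLOR_RGB2HSV)
    wood=(hsv[...,0]>7)&(hsv[...,0]<30)&(hsv[...,1]>70)
    box={"top":{"long":(365,450,245,305),"short":(145,192,250,292),"crate":(225,335,218,305)},
         "scene":{"long":(308,385,295,355),"short":(248,272,192,232),"crate":(272,334,225,300)}}[n]
    print(n,"bench z",np.median(z[300:335,340:360]) if n=="top" else np.median(z[300:320,245:260]))
    for k,(a,b,e,g) in box.items():
        m=np.zeros_like(wood);m[e:g,a:b]=wood[e:g,a:b]&(f["d"][e:g,a:b]>0)
        for lo,hi in ([(.052,.066)] if k=="crate" else [(.08,.1),(.044,.056)]):
            mm=m&(z>lo)&(z<hi);Q=P[mm][:,:2]
            if len(Q)<10: print(k,lo,len(Q));continue
            r=cv2.minAreaRect((Q*1e3).astype(np.float32));print(n,k,lo,len(Q),np.round(r[0],1),np.round(r[1],1),round(r[2],1),"zmed",np.median(z[mm]).round(4))
        # silhouette
    # stand: high points behind the crate
    R=P[(z>.12)&(z<.3)&(P[...,0]>.45)&(P[...,0]<.95)&(abs(P[...,1])<.25)]
    if len(R): print("stand",len(R),R.min(0).round(3),R.max(0).round(3),R[R[:,0].argmin()].round(3))
E
```

```text
top bench z 0.00014053345627477545
top long 0.08 202 [ 522.  -182.7] [19.5 59.2] 26.5 zmed 0.0898
top long 0.044 718 [ 522.  -183.5] [ 34.6 176. ] 27.1 zmed 0.0503
top short 0.08 200 [525.  408.3] [60.9 19.7] 61.9 zmed 0.0893
top short 0.044 282 [526.2 408.7] [70.2 44.1] 61.9 zmed 0.0498
top crate 0.052 1401 [553.7 130. ] [218.8 132.2] 69.3 zmed 0.0561
stand 16934 [ 0.719 -0.25   0.12 ] [0.95 0.25 0.3 ] [ 0.719 -0.017  0.255]
scene bench z -0.2053996875328442
scene long 0.08 162 [ 523.  -186.2] [28.3 60.8] 24.6 zmed 0.088
scene long 0.044 531 [ 524.9 -185.2] [ 42.  175.7] 27.0 zmed 0.049
scene short 0.08 66 [527.1 403.7] [65.6 19.4] 61.5 zmed 0.0886
scene short 0.044 110 [526.9 404.2] [79.7 46.1] 61.9 zmed 0.0487
scene crate 0.052 555 [554.6 124.6] [217.1 131.3] 69.7 zmed 0.0557
stand 8297 [ 0.691 -0.25   0.12 ] [0.95 0.25 0.3 ] [ 0.691 -0.129  0.128]
```

```bash
python3 - <<'E'
from h import *
goto((.48,.3,.25),27)
E
```

```text
pos [0.196  0.6454 0.2554] head 73.11 az 73.1 | turn w [-9.000e-02  4.000e-02  4.611e+01] shift mm [-436.7   96.2    5.4] t 0.1 F [ 0.1 -0.4  0.6]
```

Call:
drive_tool:
  increments:
    - {"wz": 9.2}
    - {"wz": 9.2}
    - {"wz": 9.2}
    - {"wz": 9.2}
    - {"wz": 9.2}
    - {"dx": -0.0437,"dy": 0.0096}
    - {"dx": -0.0437,"dy": 0.0096}
    - {"dx": -0.0437,"dy": 0.0096}
    - {"dx": -0.0437,"dy": 0.0096}
    - {"dx": -0.0437,"dy": 0.0096}
    - {"dx": -0.0437,"dy": 0.0096}
    - {"dx": -0.0437,"dy": 0.0096}
    - {"dx": -0.0437,"dy": 0.0096}
    - {"dx": -0.0437,"dy": 0.0096}
    - {"dx": -0.0437,"dy": 0.0096}
    - {}

```text
schema error: expected keys claw, dx, dy, dz, wx, wy, wz
```

```bash
python3 - <<'E'
from h import *
goto((.522,-.183,.2),27)
print(get_obs()["q"])
E
```

```text
pos [0.196  0.6454 0.2554] head 73.11 az 73.1 | turn w [-9.000e-02  4.000e-02  4.611e+01] shift mm [-886.1  -85.6   55.4] t 0.1 F [ 0.1 -0.4  0.6]
[-1.38406058  0.47769075  0.02234758  1.55633163 -0.01150311  1.10932564
 -0.08309653]
```

All keys are needed in every row.

Call:
drive_tool:
  increments:
    - {"claw": 0.085,"dx": 0,"dy": 0,"dz": 0,"wx": 0,"wy": 0,"wz": 9.2}
    - {"claw": 0.085,"dx": 0,"dy": 0,"dz": 0,"wx": 0,"wy": 0,"wz": 9.2}
    - {"claw": 0.085,"dx": 0,"dy": 0,"dz": 0,"wx": 0,"wy": 0,"wz": 9.2}
    - {"claw": 0.085,"dx": 0,"dy": 0,"dz": 0,"wx": 0,"wy": 0,"wz": 9.2}
    - {"claw": 0.085,"dx": 0,"dy": 0,"dz": 0,"wx": 0,"wy": 0,"wz": 9.2}
    - {"claw": 0.085,"dx": -0.044,"dy": 0.01,"dz": 0,"wx": 0,"wy": 0,"wz": 0}
    - {"claw": 0.085,"dx": -0.044,"dy": 0.01,"dz": 0,"wx": 0,"wy": 0,"wz": 0}
    - {"claw": 0.085,"dx": -0.044,"dy": 0.01,"dz": 0,"wx": 0,"wy": 0,"wz": 0}
    - {"claw": 0.085,"dx": -0.044,"dy": 0.01,"dz": 0,"wx": 0,"wy": 0,"wz": 0}
    - {"claw": 0.085,"dx": -0.044,"dy": 0.01,"dz": 0,"wx": 0,"wy": 0,"wz": 0}
    - {"claw": 0.085,"dx": -0.044,"dy": 0.01,"dz": 0,"wx": 0,"wy": 0,"wz": 0}
    - {"claw": 0.085,"dx": -0.044,"dy": 0.01,"dz": 0,"wx": 0,"wy": 0,"wz": 0}
    - {"claw": 0.085,"dx": -0.044,"dy": 0.01,"dz": 0,"wx": 0,"wy": 0,"wz": 0}
    - {"claw": 0.085,"dx": -0.044,"dy": 0.01,"dz": 0,"wx": 0,"wy": 0,"wz": 0}
    - {"claw": 0.085,"dx": -0.044,"dy": 0.01,"dz": 0,"wx": 0,"wy": 0,"wz": 0}

```text
t: 1.98
eef_pos: [0.4862, 0.2985, 0.256]
tool_rot: [-0.0, 0.522, 0.853, -0.0]
contact_force: [0.7, -0.1, 0.3]
gripper_width: 0.992
grasp_force: 0.0
```

```bash
python3 - <<'E'
from h import *
goto((.522,-.183,.16),27)
print(get_obs()["q"])
E
```

```text
pos [0.4862 0.2985 0.256 ] head 27.11 az 31.5 | turn w [-0.03  0.    0.11] shift mm [-445.2 -186.7   96. ] t 1.98 F [ 0.7 -0.1  0.3]
[-0.93662414  0.31393579  0.34502998  1.8292428  -0.12296712  1.01973829
 -0.06932564]
```

Call:
drive_tool:
  increments:
    - {"claw": 0.085,"dx": -0.0445,"dy": -0.0187,"dz": 0,"wx": 0,"wy": 0,"wz": 0}
    - {"claw": 0.085,"dx": -0.0445,"dy": -0.0187,"dz": 0,"wx": 0,"wy": 0,"wz": 0}
    - {"claw": 0.085,"dx": -0.0445,"dy": -0.0187,"dz": 0,"wx": 0,"wy": 0,"wz": 0}
    - {"claw": 0.085,"dx": -0.0445,"dy": -0.0187,"dz": 0,"wx": 0,"wy": 0,"wz": 0}
    - {"claw": 0.085,"dx": -0.0445,"dy": -0.0187,"dz": 0,"wx": 0,"wy": 0,"wz": 0}
    - {"claw": 0.085,"dx": -0.0445,"dy": -0.0187,"dz": 0.01,"wx": 0,"wy": 0,"wz": 0}
    - {"claw": 0.085,"dx": -0.0445,"dy": -0.0187,"dz": 0.02,"wx": 0,"wy": 0,"wz": 0}
    - {"claw": 0.085,"dx": -0.0445,"dy": -0.0187,"dz": 0.02,"wx": 0,"wy": 0,"wz": 0}
    - {"claw": 0.085,"dx": -0.0445,"dy": -0.0187,"dz": 0.02,"wx": 0,"wy": 0,"wz": 0}
    - {"claw": 0.085,"dx": -0.0445,"dy": -0.0187,"dz": 0.02,"wx": 0,"wy": 0,"wz": 0}
    - {"claw": 0.085,"dx": 0,"dy": 0,"dz": 0,"wx": 0,"wy": 0,"wz": 0}

```text
t: 3.35
eef_pos: [0.52, -0.186, 0.1648]
tool_rot: [-0.001, 0.525, 0.851, -0.002]
contact_force: [0.3, 0.6, -1.0]
gripper_width: 0.998
grasp_force: 0.0
```

```bash
python3 - <<'E'
from h import *
goto((.522,-.183,.082),27)
p,d=read_camera("scene");cv2.imwrite("pics/s1.png",cv2.resize(p[220:380,260:420,::-1],None,fx=3.5,fy=3.5,interpolation=cv2.INTER_CUBIC))
E
```

```text
pos [ 0.52   -0.186   0.1648] head 26.7 az -19.7 | turn w [-0.21  0.02 -0.3 ] shift mm [ 1.7  3.1 82.8] t 3.35 F [ 0.3  0.6 -1. ]
```

View pics/s1.png

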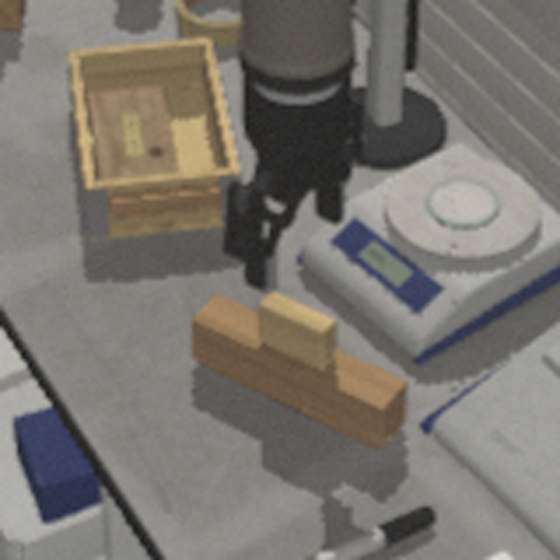

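The crop shows the open fingers straddling the rib of the long block (rib ~(297,320), fingertips ~(258,280) and (330,215) in the crop), so descend.

Call:
drive_tool:
  newtons: 60
  increments:
    - {"claw": 0.085,"dx": 0.002,"dy": 0.003,"dz": 0.02,"wx": 0,"wy": 0,"wz": 0}
    - {"claw": 0.085,"dx": 0,"dy": 0,"dz": 0.02,"wx": 0,"wy": 0,"wz": 0}
    - {"claw": 0.085,"dx": 0,"dy": 0,"dz": 0.02,"wx": 0,"wy": 0,"wz": 0}
    - {"claw": 0.085,"dx": 0,"dy": 0,"dz": 0.012,"wx": 0,"wy": 0,"wz": 0}
    - {"claw": 0.085,"dx": 0,"dy": 0,"dz": 0.01,"wx": 0,"wy": 0,"wz": 0}
    - {"claw": 0.01,"dx": 0,"dy": 0,"dz": 0,"wx": 0,"wy": 0,"wz": 0}
    - {"claw": 0.01,"dx": 0,"dy": 0,"dz": 0,"wx": 0,"wy": 0,"wz": 0}
    - {"claw": 0.01,"dx": 0,"dy": 0,"dz": 0,"wx": 0,"wy": 0,"wz": 0}
    - {"claw": 0.01,"dx": 0,"dy": 0,"dz": 0,"wx": 0,"wy": 0,"wz": 0}
    - {"claw": 0.01,"dx": 0,"dy": 0,"dz": 0,"wx": 0,"wy": 0,"wz": 0}
    - {"claw": 0.01,"dx": 0,"dy": 0,"dz": 0,"wx": 0,"wy": 0,"wz": 0}

```text
t: 4.78
eef_pos: [0.524, -0.1785, 0.0847]
tool_rot: [0.0, 0.522, 0.853, 0.0]
contact_force: [-1.5, 0.7, 5.9]
gripper_width: 0.223
grasp_force: 62.3
```

```bash
python3 - <<'E'
from h import *
goto((.588,.117,.2),-20.7)
o=get_obs();print(o["gripper_width"],o["grasp_force"])
# precise crate: rim lines in top image, outer edges along x sides (no battens) and inner edges
f=np.load("top0.npz");c=calibration("top");P=pts(f["p"],f["d"],c);z=P[...,2]
m=np.zeros(z.shape,bool);m[218:305,225:335]=True
a=np.radians(-20.7);ax=np.array([np.cos(a),np.sin(a)]);ay=np.array([-ax[1],ax[0]])
Q=P[...,:2]-[.5537,.130];X=Q@ax*1e3;Y=Q@ay*1e3
# z profile across crate
for nm,A,B,lim in(("x at y0",X,Y,(-40,40)),("x at y70",X,Y,(60,85)),("x at y-60",X,Y,(-80,-50)),("y at x0",Y,X,(-20,10)),("y at x35",Y,X,(25,45)),("y at x-40",Y,X,(-48,-25))):
    s=m&(B>lim[0])&(B<lim[1]);b=np.arange(-122,123,4);i=np.digitize(A[s],b)
    print(nm,[(int(b[k-1]+2),int(round(np.median(z[s][i==k])*1e3))) for k in range(1,len(b)) if (i==k).sum()>3])
E
```

```text
pos [ 0.524  -0.1785  0.0847] head 27.1 az -18.8 | turn w [ 4.00e-02 -0.00e+00  4.78e+01] shift mm [ 299.   -44.6 -115.3] t 4.78 F [-1.5  0.7  5.9]
0.2225516669966808 62.336440086364746
x at y0 [(-120, 4), (-116, 2), (-112, -1), (-108, 0), (-104, 0), (-100, 1), (-96, 1), (-92, -1), (-88, 0), (-84, 0), (-80, 0), (-76, 0), (-72, 0), (-68, 1), (-64, 57), (-60, 58), (-56, 46), (-52, 48), (-48, 52), (-44, 51), (-40, 52), (-36, 51), (-32, 51), (-28, 51), (-24, 52), (-20, 51), (-16, 52), (-12, 51), (-8, 51), (-4, 51), (0, 50), (4, 51), (8, 51), (12, 51), (16, 48), (20, 8), (24, 9), (28, 8), (32, 9), (36, 9), (40, 8), (44, 9), (48, 8), (52, 8), (56, 25), (60, 58), (64, 57), (68, 53), (72, 1), (76, 1), (80, -1), (84, 0), (88, -1), (92, 0), (96, 0), (100, -1), (104, 0), (108, 0), (112, 0), (116, -1), (120, 0)]
x at y70 [(-120, -2), (-116, 0), (-112, 0), (-108, -2), (-104, -1), (-100, 0), (-96, 0), (-92, 1), (-88, 0), (-84, 0), (-80, 2), (-76, 0), (-72, 1), (-68, 4), (-64, 58), (-60, 58), (-56, 9), (-52, 8), (-48, 9), (-44, 8), (-40, 9), (-36, 8), (-32, 7), (-28, 8), (-24, 9), (-20, 8), (-16, 9
[... 1948 characters left out ...]
), (92, 39), (96, 57), (100, 56), (104, 48), (108, 51), (112, 48), (120, 1)]
y at x-40 [(-120, 1), (-116, 1), (-112, 0), (-108, 49), (-104, 48), (-100, 49), (-96, 60), (-92, 57), (-88, 50), (-84, 52), (-80, 52), (-76, 49), (-72, 50), (-68, 51), (-64, 49), (-60, 52), (-56, 51), (-52, 50), (-48, 53), (-44, 51), (-40, 52), (-36, 51), (-32, 52), (-28, 50), (-24, 52), (-20, 50), (-16, 49), (-12, 51), (-8, 52), (-4, 52), (0, 51), (4, 50), (8, 51), (12, 50), (16, 51), (20, 51), (24, 52), (28, 51), (32, 52), (36, 50), (40, 52), (48, 9), (52, 9), (56, 6), (60, 9), (64, 10), (68, 7), (72, 8), (76, 8), (80, 8), (84, 9), (88, 9), (92, 45), (96, 58), (100, 55), (104, 49), (108, 49), (112, 47), (120, -1)]
```

Call:
drive_tool:
  increments:
    - {"claw": 0.01,"dx": 0,"dy": 0,"dz": -0.02,"wx": 0,"wy": 0,"wz": 0}
    - {"claw": 0.01,"dx": 0,"dy": 0,"dz": -0.03,"wx": 0,"wy": 0,"wz": 0}
    - {"claw": 0.01,"dx": 0,"dy": 0,"dz": -0.04,"wx": 0,"wy": 0,"wz": 0}
    - {"claw": 0.01,"dx": 0,"dy": 0,"dz": -0.025,"wx": 0,"wy": 0,"wz": 0}
    - {"claw": 0.01,"dx": 0,"dy": 0,"dz": 0,"wx": 0,"wy": 0,"wz": 8}
    - {"claw": 0.01,"dx": 0,"dy": 0,"dz": 0,"wx": 0,"wy": 0,"wz": 8}
    - {"claw": 0.01,"dx": 0,"dy": 0,"dz": 0,"wx": 0,"wy": 0,"wz": 8}
    - {"claw": 0.01,"dx": 0,"dy": 0,"dz": 0,"wx": 0,"wy": 0,"wz": 8}
    - {"claw": 0.01,"dx": 0,"dy": 0,"dz": 0,"wx": 0,"wy": 0,"wz": 8}
    - {"claw": 0.01,"dx": 0,"dy": 0,"dz": 0,"wx": 0,"wy": 0,"wz": 7.8}
    - {"claw": 0.01,"dx": 0.02,"dy": -0.004,"dz": 0,"wx": 0,"wy": 0,"wz": 0}
    - {"claw": 0.01,"dx": 0.04,"dy": -0.006,"dz": 0,"wx": 0,"wy": 0,"wz": 0}
    - {"claw": 0.01,"dx": 0.05,"dy": -0.007,"dz": 0,"wx": 0,"wy": 0,"wz": 0}
    - {"claw": 0.01,"dx": 0.05,"dy": -0.008,"dz": 0,"wx": 0,"wy": 0,"wz": 0}
    - {"claw": 0.01,"dx": 0.05,"dy": -0.007,"dz": 0,"wx": 0,"wy": 0,"wz": 0}
    - {"claw": 0.01,"dx": 0.05,"dy": -0.007,"dz": 0,"wx": 0,"wy": 0,"wz": 0}
    - {"claw": 0.01,"dx": 0.03,"dy": -0.004,"dz": 0,"wx": 0,"wy": 0,"wz": 0}
    - {"claw": 0.01,"dx": 0.01,"dy": -0.002,"dz": 0,"wx": 0,"wy": 0,"wz": 0}
    - {"claw": 0.01,"dx": 0,"dy": 0,"dz": 0,"wx": 0,"wy": 0,"wz": 0}
    - {"claw": 0.01,"dx": 0,"dy": 0,"dz": 0,"wx": 0,"wy": 0,"wz": 0}

```text
t: 7.28
eef_pos: [0.5873, 0.1159, 0.1993]
tool_rot: [0.0, 0.823, 0.567, -0.0]
contact_force: [0.5, -1.4, -2.2]
gripper_width: 0.224
grasp_force: 61.3
```

```bash
python3 - <<'E'
from h import *
goto((.588,.117,.2),-20.7)
for n in("top","scene"):
    p,d=read_camera(n);np.savez(n+"1.npz",p=p,d=d)
a=cv2.resize(np.load("top1.npz")["p"][200:320,200:360,::-1],None,fx=2.5,fy=2.5);b=cv2.resize(np.load("scene1.npz")["p"][180:320,240:380,::-1],None,fx=2.85,fy=2.85)[:399,:399]
o=np.zeros((400,800,3),np.uint8);o[:300,:400]=a;o[:399,400:799]=b;cv2.imwrite("pics/p1.png",o)
E
```

```text
pos [0.5873 0.1159 0.1993] head -20.85 az 11.2 | turn w [-0.    0.05 -0.15] shift mm [ 1.3  0.3 -0.7] t 7.28 F [ 0.5 -1.4 -2.2]
```

View pics/p1.png

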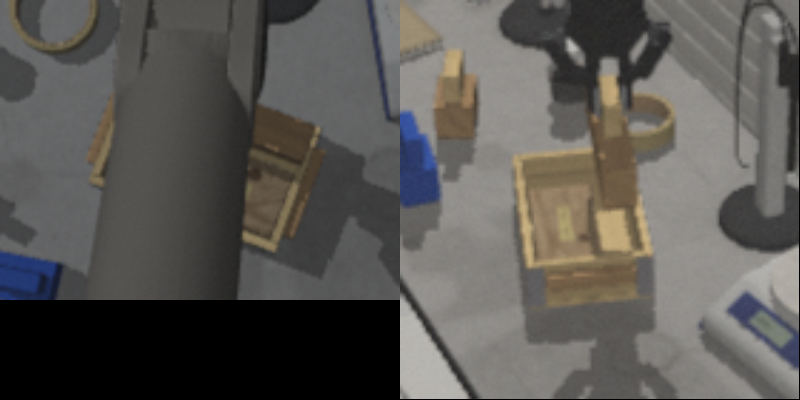

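```bash
cat > m.py <<'E'
from h import *
C=np.array([.5558,.1314]);a=np.radians(-20.7);ax=np.array([np.cos(a),np.sin(a)]);ay=np.array([-ax[1],ax[0]])
def cr(n,f):
    P=pts(f["p"],f["d"],calibration(n));Q=P[...,:2]-C
    h=cv2.cvtColor(f["p"],cv2.COLOR_RGB2HSV);w=(h[...,0]>7)&(h[...,0]<30)&(h[...,1]>70)&(f["d"]>0)
    return Q@ax*1e3,Q@ay*1e3,P[...,2]*1e3,w
def edge(A,s,lo,hi):
    v=A[s];v=v[(v>lo)&(v<hi)];return (np.percentile(v,[3,50,97]).round(1),len(v)) if len(v) else None
E
python3 - <<'E'
from m import *
for n in("top","scene"):
    for k in(0,1):
        X,Y,Z,w=cr(n,np.load(f"{n}{k}.npz"));r=w&(Z>55)&(Z<61)&(abs(X)<75)&(abs(Y)<110)
        print(n,k,"rim -x",edge(X,r&(abs(Y)<80),-75,-50),"+x",edge(X,r&(abs(Y)<80),50,75),"-y",edge(Y,r&(abs(X)<45),-108,-82),"+y",edge(Y,r&(abs(X)<45),82,108))
        if k:
            b=w&(Z>120)&(Z<170)&(abs(X)<100)&(abs(Y)<130);t=b&(Z>161)&(Z<169)
            print(" block top n",t.sum(),"X",edge(X,t,-99,99),"Y",edge(Y,t,-130,130),"Zmed",np.median(Z[t]) if t.any() else 0)
            if t.sum()>20: print(cv2.minAreaRect(np.c_[X[t],Y[t]].astype(np.float32)))
            e=b&(Z<158);print(" below top X",edge(X,e,-99,99),"Y",edge(Y,e,-130,130))
            rb=w&(Z>180)&(Z<210)&(abs(X)<100)&(abs(Y)<130);print(" rib Y",edge(Y,rb,-99,99),"X",edge(X,rb,-99,99))
E
```

```text
top 0 rim -x (array([-66.7, -62.5, -53. ]), 171) +x (array([55.3, 59.7, 63.9]), 166) -y (array([-100.6,  -95.1,  -83.8]), 97) +y (array([88.9, 93.2, 97.5]), 97)
top 1 rim -x (array([-66.3, -61.9, -55.3]), 19) +x None -y (array([-100.4,  -96. ,  -86. ]), 98) +y (array([90.3, 93.9, 97.3]), 32)
 block top n 308 X (array([16.7, 34. , 49.5]), 308) Y (array([-93.5, -68.9, -43.1]), 308) Zmed 164.82516311227664
((33.36690902709961, -67.22219848632812), (35.47693634033203, 56.617862701416016), 1.4195712804794312)
 below top X (array([14.7, 15.4, 38.8]), 44) Y (array([-95.3, -75.3, -48.7]), 44)
 rib Y None X None
scene 0 rim -x (array([-64.4, -59.9, -55.7]), 64) +x (array([58.1, 62.1, 65.9]), 54) -y (array([-104.9,  -98.4,  -91.6]), 54) +y (array([84.7, 89. , 97.2]), 43)
scene 1 rim -x (array([-64.4, -60.3, -55.8]), 70) +x (array([58.9, 63. , 65.5]), 23) -y (array([-104.1,  -97.9,  -90.6]), 52) +y (array([85.8, 91.1, 97.6]), 32)
 block top n 174 X (array([19.2, 34.1, 52. ]), 174) Y (array([-95.9, -58.6,  -3.5]), 174) Zmed 164.16314793103544
((36.631690979003906, -43.42041778564453), (112.0087890625, 36.181007385253906), 89.55339813232422)
 below top X (array([18.2, 29.6, 52.3]), 167) Y (array([-100.6,  -93.8,   20.5]), 167)
 rib Y (array([-41.7, -25.7,  16.2]), 116) X (array([26.9, 35.9, 45.2]), 116)
```

Both views agree: the block should shift about +2 mm in crate x (tool y) and +5.5 mm in crate y (tool x). I'll correct that and lower the foot just into the opening.

Call:
drive_tool:
  increments:
    - {"claw": 0.01,"dx": 0.0055,"dy": 0.002,"dz": 0.01,"wx": 0,"wy": 0,"wz": 0}
    - {"claw": 0.01,"dx": 0,"dy": 0,"dz": 0.02,"wx": 0,"wy": 0,"wz": 0}
    - {"claw": 0.01,"dx": 0,"dy": 0,"dz": 0.015,"wx": 0,"wy": 0,"wz": 0}
    - {"claw": 0.01,"dx": 0,"dy": 0,"dz": 0.006,"wx": 0,"wy": 0,"wz": 0}
    - {"claw": 0.01,"dx": 0,"dy": 0,"dz": 0.004,"wx": 0,"wy": 0,"wz": 0}
    - {"claw": 0.01,"dx": 0,"dy": 0,"dz": 0.004,"wx": 0,"wy": 0,"wz": 0}
    - {"claw": 0.01,"dx": 0,"dy": 0,"dz": 0,"wx": 0,"wy": 0,"wz": 0}

```text
t: 8.25
eef_pos: [0.5915, 0.1226, 0.1403]
tool_rot: [-0.0, 0.823, 0.569, 0.0]
contact_force: [-0.2, -0.5, -1.7]
gripper_width: 0.227
grasp_force: 61.3
```

```bash
python3 - <<'E'
from m import *
goto((.588,.117,.0927),-20.7)
for n in("top","scene"):
    p,d=read_camera(n);np.savez(n+"2.npz",p=p,d=d)
    X,Y,Z,w=cr(n,np.load(f"{n}2.npz"))
    b=w&(Z>100)&(Z<118)&(abs(X)<100)&(abs(Y)<130)
    print(n,b.sum(),"X",edge(X,b,-99,99),"Y",edge(Y,b,-130,130));
    if b.sum()>20: print(cv2.minAreaRect(np.c_[X[b],Y[b]].astype(np.float32)))
cv2.imwrite("pics/p2.png",cv2.resize(np.load("scene2.npz")["p"][200:310,260:370,::-1],None,fx=5,fy=5))
E
```

```text
pos [0.5915 0.1226 0.1403] head -20.69 az 11.7 | turn w [ 0.   -0.01  0.01] shift mm [-6.5 -1.3 47.6] t 8.25 F [-0.2 -0.5 -1.7]
top 355 X (array([17.9, 35.3, 52. ]), 355) Y (array([-85.7, -58.8, -31.4]), 355)
((34.82783126831055, -57.60944366455078), (36.10364532470703, 59.570594787597656), 0.0611112117767334)
scene 231 X (array([20.7, 37.1, 54.8]), 231) Y (array([-89.4, -47.3,   8.6]), 231)
((38.22227478027344, -1.8808746337890625), (184.70530700683594, 36.35151672363281), 89.88090515136719)
```

View pics/p2.png

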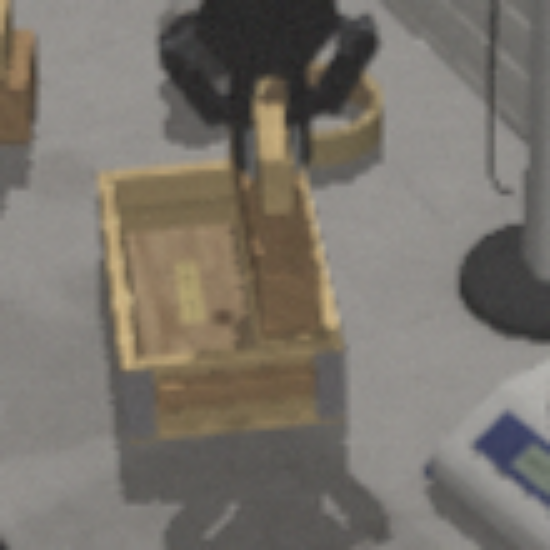

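The block is in the opening outline, roughly centred in the strip (block ~(285,270) in crop). Lower further with a force check.

Call:
drive_tool:
  increments:
    - {"claw": 0.01,"dx": -0.001,"dy": 0.0007,"dz": 0.004,"wx": 0,"wy": 0,"wz": 0}
    - {"claw": 0.01,"dx": 0,"dy": 0,"dz": 0.004,"wx": 0,"wy": 0,"wz": 0}
    - {"claw": 0.01,"dx": 0,"dy": 0,"dz": 0.004,"wx": 0,"wy": 0,"wz": 0}
    - {"claw": 0.01,"dx": 0,"dy": 0,"dz": 0.004,"wx": 0,"wy": 0,"wz": 0}
    - {"claw": 0.01,"dx": 0,"dy": 0,"dz": 0,"wx": 0,"wy": 0,"wz": 0}

```text
t: 8.98
eef_pos: [0.5915, 0.1214, 0.1238]
tool_rot: [-0.0, 0.823, 0.569, -0.0]
contact_force: [-0.0, -0.9, -2.4]
gripper_width: 0.227
grasp_force: 61.3
```

Call:
drive_tool:
  increments:
    - {"claw": 0.01,"dx": 0,"dy": 0,"dz": 0.005,"wx": 0,"wy": 0,"wz": 0}
    - {"claw": 0.01,"dx": 0,"dy": 0,"dz": 0.005,"wx": 0,"wy": 0,"wz": 0}
    - {"claw": 0.01,"dx": 0,"dy": 0,"dz": 0.005,"wx": 0,"wy": 0,"wz": 0}
    - {"claw": 0.01,"dx": 0,"dy": 0,"dz": 0.005,"wx": 0,"wy": 0,"wz": 0}
    - {"claw": 0.01,"dx": 0,"dy": 0,"dz": 0.005,"wx": 0,"wy": 0,"wz": 0}
    - {"claw": 0.01,"dx": 0,"dy": 0,"dz": 0,"wx": 0,"wy": 0,"wz": 0}

```text
t: 9.72
eef_pos: [0.5914, 0.1214, 0.0988]
tool_rot: [-0.0, 0.823, 0.569, -0.0]
contact_force: [0.3, 0.2, -3.0]
gripper_width: 0.224
grasp_force: 61.2
```

Call:
drive_tool:
  increments:
    - {"claw": 0.01,"dx": 0,"dy": 0,"dz": 0.003,"wx": 0,"wy": 0,"wz": 0}
    - {"claw": 0.01,"dx": 0,"dy": 0,"dz": 0.003,"wx": 0,"wy": 0,"wz": 0}
    - {"claw": 0.01,"dx": 0,"dy": 0,"dz": 0.001,"wx": 0,"wy": 0,"wz": 0}
    - {"claw": 0.01,"dx": 0,"dy": 0,"dz": 0,"wx": 0,"wy": 0,"wz": 0}

```text
t: 10.22
eef_pos: [0.5918, 0.1215, 0.0928]
tool_rot: [-0.0, 0.823, 0.569, 0.0]
contact_force: [-2.7, -0.1, 4.0]
gripper_width: 0.225
grasp_force: 62.0
```

On the floor. Release and rise.

Call:
drive_tool:
  increments:
    - {"claw": 0.045,"dx": 0,"dy": 0,"dz": 0,"wx": 0,"wy": 0,"wz": 0}
    - {"claw": 0.045,"dx": 0,"dy": 0,"dz": 0,"wx": 0,"wy": 0,"wz": 0}
    - {"claw": 0.045,"dx": 0,"dy": 0,"dz": 0,"wx": 0,"wy": 0,"wz": 0}
    - {"claw": 0.045,"dx": 0,"dy": 0,"dz": -0.02,"wx": 0,"wy": 0,"wz": 0}
    - {"claw": 0.045,"dx": 0,"dy": 0,"dz": -0.04,"wx": 0,"wy": 0,"wz": 0}
    - {"claw": 0.085,"dx": 0,"dy": 0,"dz": -0.04,"wx": 0,"wy": 0,"wz": 0}
    - {"claw": 0.085,"dx": 0,"dy": 0,"dz": -0.01,"wx": 0,"wy": 0,"wz": 0}
    - {"claw": 0.085,"dx": 0,"dy": 0,"dz": 0,"wx": 0,"wy": 0,"wz": 0}

```text
t: 11.22
eef_pos: [0.5921, 0.1216, 0.2034]
tool_rot: [0.0, 0.823, 0.569, 0.001]
contact_force: [-0.6, 0.5, -0.1]
gripper_width: 0.996
grasp_force: 0.0
```

```bash
python3 - <<'E'
from m import *
goto((.5255,.4085,.2),-28.1)
print(get_obs()["q"].round(2))
E
```

```text
pos [0.5921 0.1216 0.2034] head -20.68 az 11.6 | turn w [ 0.06 -0.09  7.42] shift mm [ 221.7 -193.9    3.4] t 11.22 F [-0.6  0.5 -0.1]
[-0.82  0.49  0.7   1.82 -0.38  0.97 -0.32]
```

Call:
drive_tool:
  increments:
    - {"claw": 0.085,"dx": 0,"dy": 0,"dz": 0,"wx": 0,"wy": 0,"wz": 7.4}
    - {"claw": 0.085,"dx": 0.037,"dy": -0.032,"dz": 0,"wx": 0,"wy": 0,"wz": 0}
    - {"claw": 0.085,"dx": 0.037,"dy": -0.032,"dz": 0,"wx": 0,"wy": 0,"wz": 0}
    - {"claw": 0.085,"dx": 0.037,"dy": -0.032,"dz": 0,"wx": 0,"wy": 0,"wz": 0}
    - {"claw": 0.085,"dx": 0.037,"dy": -0.032,"dz": 0,"wx": 0,"wy": 0,"wz": 0}
    - {"claw": 0.085,"dx": 0.037,"dy": -0.032,"dz": 0.02,"wx": 0,"wy": 0,"wz": 0}
    - {"claw": 0.085,"dx": 0.037,"dy": -0.034,"dz": 0.02,"wx": 0,"wy": 0,"wz": 0}
    - {"claw": 0.085,"dx": 0,"dy": 0,"dz": 0,"wx": 0,"wy": 0,"wz": 0}
    - {"claw": 0.085,"dx": 0,"dy": 0,"dz": 0,"wx": 0,"wy": 0,"wz": 0}

```text
t: 12.35
eef_pos: [0.5248, 0.4075, 0.1611]
tool_rot: [0.001, 0.858, 0.514, -0.001]
contact_force: [-0.1, 0.4, -0.3]
gripper_width: 0.993
grasp_force: 0.0
```

```bash
python3 - <<'E'
from m import *
goto((.5255,.4085,.082),-28.1)
for n in("top","scene"):
    p,d=read_camera(n);np.savez(n+"3.npz",p=p,d=d)
    X,Y,Z,w=cr(n,np.load(f"{n}3.npz"))
    for nm,lo,hi in(("rim",55,61),("longtop",55,61)):
        r=w&(Z>lo)&(Z<hi)&(abs(X)<75)&(abs(Y)<110)
    print(n,"rim -x",edge(X,r&(abs(Y)<80),-75,-50),"-y",edge(Y,r&(X<5)&(X>-45),-108,-82),"+y",edge(Y,r&(X<5)&(X>-45),82,108))
    rb=w&(Z>92)&(Z<104)&(abs(X)<75)&(abs(Y)<110)
    print(" rib",cv2.minAreaRect(np.c_[X[rb],Y[rb]].astype(np.float32)),np.median(Z[rb]))
    cs=w&(Z>45)&(Z<54)&(abs(X)<57)&(abs(Y)<88);print(" case X",edge(X,cs&(abs(Y)<30),-57,40),"Y",edge(Y,cs&(X<10)&(X>-50),-90,80))
    lt=w&(Z>54)&(Z<62)&(X>20)&(X<54)&(abs(Y)<85);print(" long top z",edge(Z,lt&(Y<-40),54,62),edge(Z,lt&(Y>40),54,62))
t=np.load("top3.npz")["p"][200:320,140:360,::-1];cv2.imwrite("pics/p3.png",np.clip(cv2.resize(t,None,fx=3.6,fy=3.6)*1.4,0,255).astype(np.uint8))
E
```

```text
pos [0.5248 0.4075 0.1611] head -28.1 az 37.8 | turn w [ 0.01  0.15 -0.  ] shift mm [ 1.2  0.2 79.1] t 12.35 F [-0.1  0.4 -0.3]
top rim -x (array([-66.7, -62.6, -52.3]), 177) -y (array([-99.8, -94.5, -84.2]), 59) +y (array([ 88.8,  93.4, 101.3]), 62)
 rib ((35.36581802368164, -0.9687671661376953), (20.31007957458496, 58.92615509033203), 0.8178272247314453) 97.89286184006419
 case X (array([-52.9, -18.5,  12.9]), 503) Y (array([-84.6, -26.8,  35.7]), 950)
 long top z (array([54.6, 58. , 61.6]), 192) (array([54.6, 58. , 61.4]), 202)
scene rim -x (array([-64.4, -60. , -55.8]), 70) -y (array([-104.5,  -95.9,  -91.7]), 26) +y (array([83.5, 89.7, 95.5]), 25)
 rib ((38.14561080932617, -0.9875297546386719), (67.02226257324219, 19.354164123535156), 89.28575134277344) 95.97935813836307
 case X (array([-49.9, -16.8,  20.5]), 255) Y (array([-80.5, -22.7,  34. ]), 445)
 long top z (array([54.5, 57.5, 60.9]), 95) (array([54. , 57.3, 61.2]), 28)
```

View pics/p3.png

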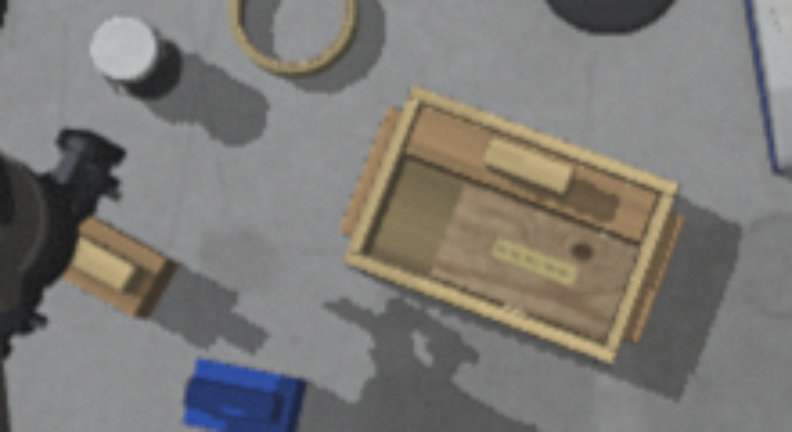

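The long block is seated with its top at z≈58 (level with the rim), its rib at crop (527,165). The short block is under the open gripper at (110,265), clear of the jar. Descend and grasp.

Call:
drive_tool:
  increments:
    - {"claw": 0.085,"dx": 0.001,"dy": 0,"dz": 0.02,"wx": 0,"wy": 0,"wz": 0}
    - {"claw": 0.085,"dx": 0,"dy": 0,"dz": 0.02,"wx": 0,"wy": 0,"wz": 0}
    - {"claw": 0.085,"dx": 0,"dy": 0,"dz": 0.02,"wx": 0,"wy": 0,"wz": 0}
    - {"claw": 0.085,"dx": 0,"dy": 0,"dz": 0.012,"wx": 0,"wy": 0,"wz": 0}
    - {"claw": 0.085,"dx": 0,"dy": 0,"dz": 0.005,"wx": 0,"wy": 0,"wz": 0}
    - {"claw": 0.085,"dx": 0,"dy": 0,"dz": 0,"wx": 0,"wy": 0,"wz": 0}
    - {"claw": 0.01,"dx": 0,"dy": 0,"dz": 0,"wx": 0,"wy": 0,"wz": 0}
    - {"claw": 0.01,"dx": 0,"dy": 0,"dz": 0,"wx": 0,"wy": 0,"wz": 0}
    - {"claw": 0.01,"dx": 0,"dy": 0,"dz": 0,"wx": 0,"wy": 0,"wz": 0}
    - {"claw": 0.01,"dx": 0,"dy": 0,"dz": 0,"wx": 0,"wy": 0,"wz": 0}
    - {"claw": 0.01,"dx": 0,"dy": 0,"dz": 0,"wx": 0,"wy": 0,"wz": 0}
    - {"claw": 0.01,"dx": 0,"dy": 0,"dz": 0,"wx": 0,"wy": 0,"wz": 0}

```text
t: 13.95
eef_pos: [0.5259, 0.4096, 0.0856]
tool_rot: [-0.0, 0.858, 0.514, 0.0]
contact_force: [-0.6, 0.0, 2.6]
gripper_width: 0.22
grasp_force: 59.3
```

```bash
python3 - <<'E'
from m import *
C2=C-1.2e-3*ax-1e-3*ay; t=C2-.019*ax+.065*ay; print(t)
goto((*t,.2),69.3)
print(get_obs()["q"].round(2),get_obs()["gripper_width"])
E
```

```text
[0.55952642 0.19840861]
pos [0.5259 0.4096 0.0856] head -28.1 az 37.9 | turn w [-1.00e-02 -4.00e-02  8.26e+01] shift mm [ 106.1  185.7 -114.4] t 13.95 F [-0.6  0.   2.6]
[-1.17  0.74  0.61  1.73 -0.54  0.85 -0.8 ] 0.2199847625837758
```

Call:
drive_tool:
  increments:
    - {"claw": 0.01,"dx": 0,"dy": 0,"dz": -0.02,"wx": 0,"wy": 0,"wz": 0}
    - {"claw": 0.01,"dx": 0,"dy": 0,"dz": -0.03,"wx": 0,"wy": 0,"wz": 0}
    - {"claw": 0.01,"dx": 0,"dy": 0,"dz": -0.04,"wx": 0,"wy": 0,"wz": 0}
    - {"claw": 0.01,"dx": 0,"dy": 0,"dz": -0.025,"wx": 0,"wy": 0,"wz": 0}
    - {"claw": 0.01,"dx": 0,"dy": 0,"dz": 0,"wx": 0,"wy": 0,"wz": -9}
    - {"claw": 0.01,"dx": 0,"dy": 0,"dz": 0,"wx": 0,"wy": 0,"wz": -9}
    - {"claw": 0.01,"dx": 0,"dy": 0,"dz": 0,"wx": 0,"wy": 0,"wz": -9}
    - {"claw": 0.01,"dx": 0,"dy": 0,"dz": 0,"wx": 0,"wy": 0,"wz": -9}
    - {"claw": 0.01,"dx": 0,"dy": 0,"dz": 0,"wx": 0,"wy": 0,"wz": -9}
    - {"claw": 0.01,"dx": 0,"dy": 0,"dz": 0,"wx": 0,"wy": 0,"wz": -9}
    - {"claw": 0.01,"dx": 0,"dy": 0,"dz": 0,"wx": 0,"wy": 0,"wz": -9}
    - {"claw": 0.01,"dx": 0,"dy": 0,"dz": 0,"wx": 0,"wy": 0,"wz": -9}
    - {"claw": 0.01,"dx": 0,"dy": 0,"dz": 0,"wx": 0,"wy": 0,"wz": -9}
    - {"claw": 0.01,"dx": 0,"dy": 0,"dz": 0,"wx": 0,"wy": 0,"wz": -9}
    - {"claw": 0.01,"dx": 0,"dy": 0,"dz": 0,"wx": 0,"wy": 0,"wz": -7.4}
    - {"claw": 0.01,"dx": 0,"dy": 0,"dz": 0,"wx": 0,"wy": 0,"wz": 0}

```text
t: 15.95
eef_pos: [0.5258, 0.4091, 0.2011]
tool_rot: [0.0, 0.18, 0.984, 0.0]
contact_force: [0.2, -0.2, -1.0]
gripper_width: 0.221
grasp_force: 58.7
```

```bash
python3 - <<'E'
from m import *
goto((.5595,.1984,.2),69.3)
print(get_obs()["q"].round(2),get_obs()["gripper_width"])
E
```

```text
pos [0.5258 0.4091 0.2011] head 69.2 az 37.9 | turn w [ 0.01  0.02 -0.1 ] shift mm [-106.  -185.2    1.1] t 15.95 F [ 0.2 -0.2 -1. ]
[-0.95  0.52  0.28  1.65 -0.17  0.99  0.59] 0.2214943068461439
```

Call:
drive_tool:
  increments:
    - {"claw": 0.01,"dx": -0.013,"dy": -0.022,"dz": 0,"wx": 0,"wy": 0,"wz": 0}
    - {"claw": 0.01,"dx": -0.02,"dy": -0.036,"dz": 0,"wx": 0,"wy": 0,"wz": 0}
    - {"claw": 0.01,"dx": -0.02,"dy": -0.036,"dz": 0,"wx": 0,"wy": 0,"wz": 0}
    - {"claw": 0.01,"dx": -0.02,"dy": -0.036,"dz": 0,"wx": 0,"wy": 0,"wz": 0}
    - {"claw": 0.01,"dx": -0.02,"dy": -0.034,"dz": 0,"wx": 0,"wy": 0,"wz": 0}
    - {"claw": 0.01,"dx": -0.013,"dy": -0.021,"dz": 0,"wx": 0,"wy": 0,"wz": 0}
    - {"claw": 0.01,"dx": 0,"dy": 0,"dz": 0.02,"wx": 0,"wy": 0,"wz": 0}
    - {"claw": 0.01,"dx": 0,"dy": 0,"dz": 0.02,"wx": 0,"wy": 0,"wz": 0}
    - {"claw": 0.01,"dx": 0,"dy": 0,"dz": 0.008,"wx": 0,"wy": 0,"wz": 0}
    - {"claw": 0.01,"dx": 0,"dy": 0,"dz": 0,"wx": 0,"wy": 0,"wz": 0}

```text
t: 17.2
eef_pos: [0.5592, 0.1982, 0.1522]
tool_rot: [-0.0, 0.18, 0.984, -0.0]
contact_force: [0.1, -0.2, -1.2]
gripper_width: 0.223
grasp_force: 58.9
```

```bash
python3 - <<'E'
from m import *
goto((.5595,.1984,.0936),69.3)
for n in("top","scene"):
    p,d=read_camera(n);np.savez(n+"4.npz",p=p,d=d)
    X,Y,Z,w=cr(n,np.load(f"{n}4.npz"))
    b=w&(Z>112)&(Z<124)&(X<15)&(abs(X)<100)&(abs(Y)<130)
    print(n,b.sum(),"X",edge(X,b,-99,99),"Y",edge(Y,b,-130,130))
    if b.sum()>20: print(cv2.minAreaRect(np.c_[X[b],Y[b]].astype(np.float32)))
    b=w&(Z>75)&(Z<112)&(X<14)&(abs(X)<100)&(abs(Y)<130)
    print(" side",b.sum(),"X",edge(X,b,-99,99),"Y",edge(Y,b,-130,130))
    r=w&(Z>55)&(Z<61)&(abs(X)<75)&(abs(Y)<110)
    print(" rim -x",edge(X,r&(abs(Y)<80),-75,-50),"-y",edge(Y,r&(X<5)&(X>-45),-108,-82),"+y",edge(Y,r&(X<5)&(X>-45),82,108))
a=cv2.resize(np.load("top4.npz")["p"][200:320,200:360,::-1],None,fx=2.5,fy=2.5);b=cv2.resize(np.load("scene4.npz")["p"][200:310,260:370,::-1],None,fx=3.63,fy=3.63)[:399,:399]
o=np.zeros((400,800,3),np.uint8);o[:300,:400]=a;o[:399,400:799]=b;cv2.imwrite("pics/p4.png",o)
E
```

```text
pos [0.5592 0.1982 0.1522] head 69.22 az 19.5 | turn w [-0.06 -0.02 -0.08] shift mm [-0.2  0.3 58.6] t 17.2 F [ 0.1 -0.2 -1.2]
top 13 X (array([ 1.4,  7.5, 12.4]), 13) Y (array([39.8, 42.3, 45.5]), 13)
 side 9 X (array([ 2.3,  8.2, 11.3]), 9) Y (array([39.5, 39.8, 40.3]), 9)
 rim -x (array([-66.7, -62.4, -58.2]), 102) -y (array([-100.1,  -95.5,  -86.8]), 64) +y None
scene 124 X (array([-53.4, -25.1,  12.4]), 124) Y (array([37.3, 49.5, 76.9]), 124)
((-20.85567855834961, 57.321224212646484), (49.151939392089844, 68.68586730957031), 86.39350128173828)
 side 223 X (array([-54. , -20.2,  12.7]), 223) Y (array([33.8, 40.9, 48.3]), 223)
 rim -x (array([-64.4, -59.6, -55.8]), 62) -y (array([-105.2,  -98.3,  -91.7]), 35) +y None
```

View pics/p4.png

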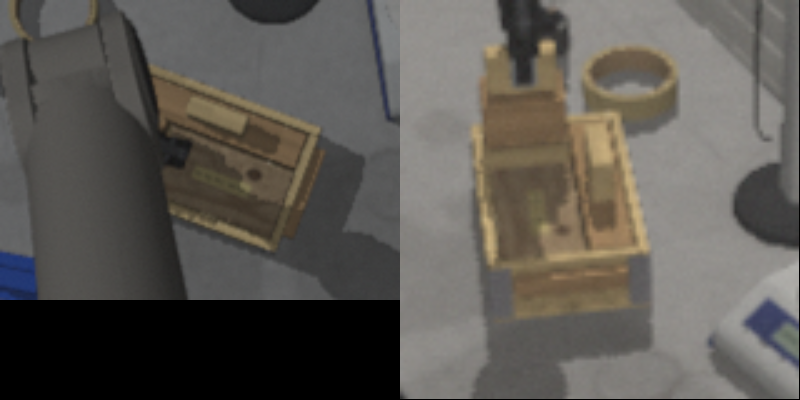

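```bash
python3 - <<'E'
from m import *
for n in("top","scene"):
    X,Y,Z,w=cr(n,np.load(f"{n}4.npz"))
    for lo,hi in((75,112),(112,124)):
        b=w&(Z>lo)&(Z<hi)&(abs(X)<100)&(abs(Y)<130)&(Y>33)&((X<25)|(Z>104))
        print(n,lo,b.sum(),"X",edge(X,b,-99,99),X[b].min(),X[b].max(),"Y",edge(Y,b,-130,130))
    b=w&(Z>75)&(Z<110)&(Y>33)&(Y<50)&(abs(X)<50);s=np.polyfit(X[b],Y[b],1) if b.sum()>20 else None;print(s)
X,Y,Z,w=cr("scene",np.load("scene3.npz"))
lt=w&(Z>54)&(Z<62)&(abs(Y)<80)&(X>10)&(X<56);print("long top X",edge(X,lt,10,56))
X,Y,Z,w=cr("top",np.load("top3.npz"))
lt=w&(Z>55)&(Z<62)&(abs(Y)<80)&(X>10)&(X<56);print("long top X",edge(X,lt,10,56))
E
```

```text
top 75 9 X (array([ 2.3,  8.2, 11.3]), 9) 2.1138586870228977 11.594729507937881 Y (array([39.5, 39.8, 40.3]), 9)
top 112 13 X (array([ 1.4,  7.5, 12.4]), 13) 0.4915236128287785 12.760425111611758 Y (array([39.8, 42.3, 45.5]), 13)
None
scene 75 220 X (array([-54. , -20. ,  12.8]), 220) -54.838091955984225 16.20566533233736 Y (array([34.6, 40.9, 48.3]), 220)
scene 112 125 X (array([-53.4, -24.9,  13. ]), 125) -54.47721064562279 15.33456191042013 Y (array([37.4, 49.5, 80.9]), 125)
[8.40577663e-03 4.10797981e+01]
long top X (array([19.5, 32.5, 54.9]), 198)
long top X (array([17.7, 34.3, 55.1]), 540)
```

Call:
drive_tool:
  increments:
    - {"claw": 0.01,"dx": -0.0018,"dy": 0,"dz": 0.004,"wx": 0,"wy": 0,"wz": 0}
    - {"claw": 0.01,"dx": 0,"dy": 0,"dz": 0.005,"wx": 0,"wy": 0,"wz": 0}
    - {"claw": 0.01,"dx": 0,"dy": 0,"dz": 0.005,"wx": 0,"wy": 0,"wz": 0}
    - {"claw": 0.01,"dx": 0,"dy": 0,"dz": 0.005,"wx": 0,"wy": 0,"wz": 0}
    - {"claw": 0.01,"dx": 0,"dy": 0,"dz": 0.005,"wx": 0,"wy": 0,"wz": 0}
    - {"claw": 0.01,"dx": 0,"dy": 0,"dz": 0,"wx": 0,"wy": 0,"wz": 0}

```text
t: 18.05
eef_pos: [0.5607, 0.1982, 0.1277]
tool_rot: [-0.0, 0.18, 0.984, -0.0]
contact_force: [-0.4, -0.4, -0.8]
gripper_width: 0.221
grasp_force: 58.9
```

Call:
drive_tool:
  increments:
    - {"claw": 0.01,"dx": 0,"dy": 0,"dz": 0.004,"wx": 0,"wy": 0,"wz": 0}
    - {"claw": 0.01,"dx": 0,"dy": 0,"dz": 0.004,"wx": 0,"wy": 0,"wz": 0}
    - {"claw": 0.01,"dx": 0,"dy": 0,"dz": 0.005,"wx": 0,"wy": 0,"wz": 0}
    - {"claw": 0.01,"dx": 0,"dy": 0,"dz": 0.005,"wx": 0,"wy": 0,"wz": 0}
    - {"claw": 0.01,"dx": 0,"dy": 0,"dz": 0.005,"wx": 0,"wy": 0,"wz": 0}
    - {"claw": 0.01,"dx": 0,"dy": 0,"dz": 0.005,"wx": 0,"wy": 0,"wz": 0}
    - {"claw": 0.01,"dx": 0,"dy": 0,"dz": 0,"wx": 0,"wy": 0,"wz": 0}

```text
t: 18.92
eef_pos: [0.5608, 0.1983, 0.0998]
tool_rot: [-0.0, 0.18, 0.984, -0.0]
contact_force: [-1.0, -0.3, -1.4]
gripper_width: 0.224
grasp_force: 58.9
```

Call:
drive_tool:
  increments:
    - {"claw": 0.01,"dx": 0,"dy": 0,"dz": 0.003,"wx": 0,"wy": 0,"wz": 0}
    - {"claw": 0.01,"dx": 0,"dy": 0,"dz": 0.003,"wx": 0,"wy": 0,"wz": 0}
    - {"claw": 0.01,"dx": 0,"dy": 0,"dz": 0.001,"wx": 0,"wy": 0,"wz": 0}
    - {"claw": 0.01,"dx": 0,"dy": 0,"dz": 0,"wx": 0,"wy": 0,"wz": 0}

```text
t: 19.42
eef_pos: [0.5611, 0.1984, 0.0936]
tool_rot: [-0.0, 0.18, 0.984, 0.0]
contact_force: [-1.4, -0.4, 3.2]
gripper_width: 0.228
grasp_force: 59.3
```

Call:
drive_tool:
  increments:
    - {"claw": 0.045,"dx": 0,"dy": 0,"dz": 0,"wx": 0,"wy": 0,"wz": 0}
    - {"claw": 0.045,"dx": 0,"dy": 0,"dz": 0,"wx": 0,"wy": 0,"wz": 0}
    - {"claw": 0.045,"dx": 0,"dy": 0,"dz": 0,"wx": 0,"wy": 0,"wz": 0}
    - {"claw": 0.045,"dx": 0,"dy": 0,"dz": -0.02,"wx": 0,"wy": 0,"wz": 0}
    - {"claw": 0.045,"dx": 0,"dy": 0,"dz": -0.04,"wx": 0,"wy": 0,"wz": 0}
    - {"claw": 0.045,"dx": 0,"dy": 0,"dz": -0.05,"wx": 0,"wy": 0,"wz": 0}
    - {"claw": 0.045,"dx": 0,"dy": 0.03,"dz": -0.04,"wx": 0,"wy": 0,"wz": 0}
    - {"claw": 0.045,"dx": 0,"dy": 0.05,"dz": 0,"wx": 0,"wy": 0,"wz": 0}
    - {"claw": 0.045,"dx": 0.03,"dy": 0.05,"dz": 0,"wx": 0,"wy": 0,"wz": 0}
    - {"claw": 0.045,"dx": 0.03,"dy": 0.05,"dz": 0,"wx": 0,"wy": 0,"wz": 0}
    - {"claw": 0.045,"dx": 0.02,"dy": 0.05,"dz": 0,"wx": 0,"wy": 0,"wz": 0}
    - {"claw": 0.045,"dx": 0,"dy": 0,"dz": 0,"wx": 0,"wy": 0,"wz": 0}

```text
t: 20.92
eef_pos: [0.5644, 0.4483, 0.2421]
tool_rot: [-0.001, 0.175, 0.984, 0.001]
contact_force: [-0.2, -0.4, 0.1]
gripper_width: 0.528
grasp_force: 0.0
```

```bash
python3 - <<'E'
from m import *
for n in("top","scene"):
    p,d=read_camera(n);np.savez(n+"5.npz",p=p,d=d)
    X,Y,Z,w=cr(n,np.load(f"{n}5.npz"))
    A=lambda x0,x1,y0,y1,lo,hi:edge(Z,w&(X>x0)&(X<x1)&(Y>y0)&(Y<y1),lo,hi)
    print(n,"long",A(22,50,-80,-40,40,70),A(22,50,40,80,40,70),"short",A(-50,-35,46,52,40,70),A(0,12,46,52,40,70),A(-50,-40,78,84,40,70),A(-2,12,78,84,40,70),"case",A(-50,-35,-80,-50,40,60),A(0,12,-80,-50,40,60),A(-50,0,10,30,40,60))
a=cv2.resize(np.load("top5.npz")["p"][200:320,200:360,::-1],None,fx=2.5,fy=2.5);b=cv2.resize(np.load("scene5.npz")["p"][200:310,260:370,::-1],None,fx=3.63,fy=3.63)[:399,:399]
o=np.zeros((400,800,3),np.uint8);o[:300,:400]=a;o[:399,400:799]=b;cv2.imwrite("pics/p5.png",np.clip(o*1.3,0,255).astype(np.uint8))
E
```

```text
top long (array([53. , 57.9, 63.4]), 180) (array([53.2, 58.3, 63.4]), 177) short (array([51.5, 57. , 60.3]), 15) (array([55.4, 57.4, 61.1]), 12) (array([54.7, 58.4, 59.9]), 8) (array([54.4, 57.5, 60.9]), 12) case (array([43.7, 50.8, 55.5]), 72) (array([47.5, 50.8, 55.5]), 58) (array([45.7, 50.7, 55.7]), 86)
scene long (array([53.3, 57.9, 61.8]), 80) (array([53.3, 56.8, 62.6]), 21) short (array([53.3, 59.7, 64.1]), 7) (array([54.7, 58.2, 66.9]), 10) None None case (array([44.5, 49.6, 54.8]), 35) (array([46.9, 49.7, 55.8]), 23) (array([44.9, 50. , 55.1]), 52)
```

View pics/p5.png

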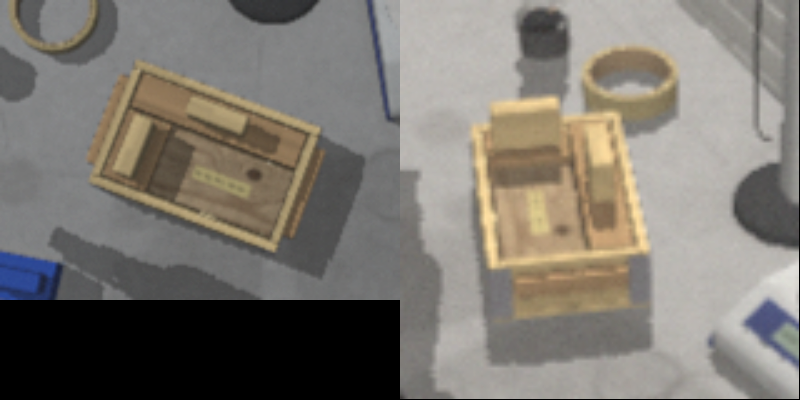

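Both blocks are seated with tops at about z 58, level with the rim. The case is flat at about 51 mm in its corner, and the arm is clear. Hand in.

```bash
python3 -c "
from station import *
print(hand_in())"
```

```text
the job is handed in; nothing more can be done
None
```

Both blocks are packed around the case, long one first. In the last camera check the block tops were level with the rim, the case was flat in its corner, and the arm was clear. I handed the job in at about 21 s; it returned no verdict.

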